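# Gauge the gap of the sprung clamp with a feeler blade

### The arm

A 6-joint arm with a two-finger parallel gripper is mounted at the origin on the work surface. World frame = base frame: x ahead of the robot, y to its left, z up, the work surface at z = 0. Lengths are in m, angles in rad, forces in N, time in s.
With the tool pointing down it reaches from about 0.3 to 0.775 m from the base axis. Payload 14.6 kg.
Tool frame: the origin (TCP) lies at the very end of the fingers, on their centre line; the grasp point (between the pads) lies 19 mm behind it (manip.pinch_z is the z of the grasp point in the tool frame, in m); z points along the fingers, y is the line along which they close (so a half turn about z gives the same grasp; the last joint's range is limited). The gripper opens to 94 mm and grips with 3 to 60 N. Pads are 16 mm wide; open, the fingers measure 119 mm over their backs; the gripper's body (75 mm by 177 mm) begins 78 mm behind the grasp point.
Start: joints at [-1.369, 0.3, 1.521, -0, 1.321, -0.067], TCP at [0.146, -0.53, 0.205] pointing down, gripper open.
Joint ranges: [-3.03, 3.03], [-0.79, 2.21], [0.23, 2.52], [-1.04, 4.18], [0, 3.07], [-2.55, 2.55]. Speed limits (rad/s): [2.22, 2.22, 2.57, 3.14, 3.14, 3.14].

### API

Orientations are given as a unit quaternion [x, y, z, w].
In Python, from bench import manip gives the robot as it stands.
- The arm moves only by the tool jog_arm, never from a script. Its argument "targets" is a list of rows, each a list of 3 entries, a list of its own where there are three numbers: the finger opening in mm, from 0 to 94, then the shift along the world's x, y, z in mm, then the turn, a rotation vector about the world's x, y, z in degrees. A call has 1 to 10 rows; each row shifts and turns the commanded pose from where the row before left it; what a row does not reach is not made up. A row lasts 1/12 s, in which the tool goes at most 41.7 mm and 7.16 degrees, less where a joint would pass 70% of its speed; a pose out of reach is approached as far as the arm can. A call with a gripper value outside its range is refused whole. The fingers move at their own pace and stop on an object; "grip_force" is the grip in N (left out, the last holds). Time passes only in rows, so rows that do not move let the fingers close. It gives the time, the measured TCP pose, the force and the opening at its end, in the units of the state.
- manip.get_obs(): the state, without advancing time (a new reading comes with each control period).
- manip.capture(name): name is "side" or "top" or "wrist"; returns the picture (480x640x3 uint8, blue, green, red); there is no depth.
- manip.camera_model(name): a dict with "mtx" (3x3 intrinsics, pixels), "dist_coeffs" ([k1, k2, p1, p2, k3] as OpenCV has them; the pictures are not rectified), "extrinsics" (4x4, takes a point from camera to world coordinates). Camera axes: x right, y down, z forward; pixel columns grow to the right and rows downward; lengths in m; the calibration is good to about 2 mm. A picture is of the moment at which its call begins: read the wrist's pose just before it. camera_model takes no time and is no camera call; for the wrist camera it gives the pose at the moment of the call.
- manip.job_done(): hands the job in, once; it reports no verdict.
The state is a dict: "time_s": time; "qpos": joint angles; "qvel": joint speeds; "joint_torque": joint torques, N m; "eef_pos": TCP position; "eef_rot": TCP orientation; "contact_force": force on the tool from outside, world axes, zero at the start; "wrist_torque": the same for the moment, N m; "grip_width": opening from 0.0 (shut) to 1.0 (fully open).
Only numpy, scipy, OpenCV 4.12 (cv2) and the standard library are available. Lean on these libraries where they do the work, as an engineer would, in place of code of your own. Each camera call takes 0.05 s, during which the arm holds its last target. There are 200 camera calls.

### The job

Lift the feeler gauge (the thin flat blade with a small block handle) out of its rack block and slide its blade straight down, midway along, into the narrowing gap between the two upright plates of the clamp fixture. Stop when it drags snugly on both plates: do not force it, and do not push its tip out through the bottom of the gap. Finish while still holding the gauge there at that depth, in the gripper, and leave the tap, the pot and the offcut where they are.

Things in the scene. Friction and masses are not known exactly. Their poses are not given: they have to be found in the camera images.
- feeler: Feeler gauge upright in its rack, 0.1 kg: dark steel block handle 26 (x) x 12 (y) x 35 (z) mm, gripped on its 26 x 35 faces (95 to 130 mm above the table at the start); below it a steel blade 22 (x) x 3 (y) mm, 85 mm long, round-ended, that flexes in y about 3.5 mm at the tip per newton, up to 10 mm. Origin: centre of the handle's underside, where the blade begins; z up.
- feeler_tip (a point): Centre of the blade's lower end, 85 mm below the feeler's origin.
- gauge_rack: Fixed black block 60 (x) x 50 (y) x 45 (z) mm, slot 25 (x) x 6 (y) mm, 35 mm deep, in its top; the blade stands on the slot's floor, 10 mm above the table. Origin: centre of the underside; slot central, along x. It may change places with the tap's block.
- fixture: Clamp fixture, fixed: dark steel base 130 (x) x 160 (y) x 15 (z) mm with two aluminium plates standing on it, each 60 mm wide (x), facing across a gap. Origin: centre of the base's underside, z up. The gap runs along the fixture's x, centred on x = 0; the blade goes in with its 22 mm width along x.
- fixed_plate: Fixed upright plate, -y side of the gap, 12 mm thick, top 90 mm above the table, plus a lip bent outwards (10 mm higher, 7 mm out) as lead-in. Origin: foot of its inner face, 15 mm above the table, mid-width; axes as the fixture's; the inner face is the plane y = 0 and looks to +y. How close it stands to the clamp plate varies.
- clamp_edge (a point): Mid lower edge of the sprung plate's inner face, +y side of the gap, 40 mm above the table. The face rises 50 mm from here, leaning away 0.12 mm per mm, then a lip like the other plate's. The gap is narrowest here (0.3 to 1.9 mm), about 6 mm wider at 90 mm height; so the 3 mm blade first touches both plates with its tip 9 to 23 mm above this edge. Space below is open.
- clamp_plate (a joint): How far the clamp plate has been pushed back (towards the fixture's +y), m; 0 when at rest, stop at 0.006. A spring holds it with 3 N at 0 and 3 N more per mm; the blade pinched there drags with roughly 4 N at first, up to 14 N near the lower edge.
- tap: Bystander: T-handled threading tap, round steel shank 11 mm, cross bar 80 mm long along its x, 74 mm tall, standing in the other black block. Origin: bottom of its shank.
- tap_rack: The other fixed black block, 60 x 50 x 45 mm, with a round hole, holding the tap. Origin: centre of the underside.
- pot: Bystander: open yellow plastic pot, 70 mm across, 50 mm tall. Origin: centre of the underside.
- offcut: Bystander: aluminium bar offcut lying flat, 50 (x) x 160 (y) x 12 mm. Origin: centre of the underside.
Mind the look-alikes: they are no part of the job. What is meant by the feeler is not orange, and is the larger of those in its own colour. Of the things that look like the fixture, the smaller one is meant.

How it is judged:
On the way, in this order (a step that is already met when the one before it is completed fails the run):
1. the gauge is lifted clear of its rack block, in the gripper (height (world z) of feeler_tip above 0.055 m and contact force between the fingers and feeler above 2 N), for 0.2 s.
2. its tip is below the plates' top edges, between them (z of feeler_tip in the frame of fixed_plate between 0.025 and 0.073 m and y of feeler_tip in the frame of fixed_plate between -0.001 and 0.01 m and horizontal distance between feeler_tip and clamp_edge below 0.02 m), for 0.05 s.
At the end, for the whole second after the job is handed in: Gauge still gripped and at rest, upright within 0.12 rad, in line with the gap within 0.15 rad, tip within 15 mm of the middle of the plates' width and 0 to 30 mm above the clamp plate's lower edge, blade pressing on each plate with more than 1.5 N (contact force between feeler and fixed_plate above 1.5 N and contact force between feeler and fixture above 1.5 N and z of feeler_tip in the frame of clamp_edge between 0 and 0.03 m and x of feeler_tip in the frame of fixture between -0.015 and 0.015 m and angle between feeler's own z axis and vertical below 0.12 rad and angle between the x axis of feeler and the x axis of fixture, either way round below 0.15 rad and contact force between the fingers and feeler above 2 N and linear speed of feeler below 0.01 m/s); the arm keeps its last pose, push and grip.
It fails at once if the blade is forced: more than 30 N against a plate (contact force between feeler and fixed_plate above 30 N or contact force between feeler and fixture above 30 N).
It fails at once if the tap, the pot or the offcut is moved by more than 20 mm (distance of any of tap, pot, offcut from where it was at the start of the episode above 0.02 m).
It also fails if it takes over 42 s, if anything falls off the work surface, if the arm or the gripper's body presses on something with over 40 N, if the wrist force passes 120 N, or if a joint passes its speed limit or range.

## Working session

There is one attempt and no reset: what is moved stays moved. The work goes in short steps, Python scripts to look and compute and a tool call to move; the robot and the scene stay as the last step left them, time stands still between calls to the robot, and variables do not carry over. Pictures are saved under pics/ and viewed, on a budget of 10 in all, crops included, one or two more only if the job needs it, and the job is handed in when it is done.

Besides the shell and the picture viewer there is one more tool, called after "Request:" as name(argument=value, ...) on one line, values as JSON. jog_arm: Moves the arm, as the interface text tells. Its arguments: {"type":"object","properties":{"targets":{"type":"array"},"grip_force":{"type":"number"}},"required":["targets"]}

```bash
mkdir -p pics; cat > h.py <<'E'
import numpy as np, cv2
from bench import manip
def ray(cam,px,m=None):
    m=m or manip.camera_model(cam); E=np.array(m["extrinsics"])
    u=cv2.undistortPoints(np.array(px,float).reshape(-1,1,2),np.array(m["mtx"]),np.array(m["dist_coeffs"])).reshape(-1,2)
    return E[:3,3], np.c_[u,np.ones(len(u))]@E[:3,:3].T
def at_z(cam,px,z,m=None):
    o,d=ray(cam,px,m); return o+d*((z-o[2])/d[:,2:])
def proj(cam,P,m=None):
    m=m or manip.camera_model(cam); E=np.linalg.inv(np.array(m["extrinsics"]))
    return cv2.projectPoints(np.array(P,float).reshape(-1,3),cv2.Rodrigues(E[:3,:3])[0],E[:3,3],np.array(m["mtx"]),np.array(m["dist_coeffs"]))[0].reshape(-1,2)
E
python3 - <<'E'
from h import *
for c in("top","side"):
    cv2.imwrite(f"pics/{c}0.png",manip.capture(c)); m=manip.camera_model(c); print(c,np.round(m["extrinsics"],3).tolist(),np.round(m["mtx"],0).tolist())
print(np.round(manip.camera_model("wrist")["extrinsics"],3).tolist(),manip.pinch_z,manip.get_obs())
E
```

```text
top [[0.002, -0.983, 0.186, 0.332], [-1.0, 0.0, 0.014, 0.068], [-0.014, -0.186, -0.983, 1.155], [0.0, 0.0, 0.0, 1.0]] [[543.0, 0.0, 319.0], [0.0, 543.0, 245.0], [0.0, 0.0, 1.0]]
side [[-0.865, -0.247, 0.436, 0.139], [-0.501, 0.449, -0.74, 0.782], [-0.013, -0.859, -0.513, 0.583], [0.0, 0.0, 0.0, 1.0]] [[539.0, 0.0, 306.0], [0.0, 539.0, 236.0], [0.0, 0.0, 1.0]]
[[0.265, -0.926, -0.268, 0.225], [-0.964, -0.255, -0.073, -0.509], [-0.001, 0.278, -0.961, 0.385], [0.0, 0.0, 0.0, 1.0]] -0.0188 {'time_s': 0.1, 'qpos': array([-1.36859376e+00,  3.00454030e-01,  1.52151829e+00, -3.30460944e-05,
        1.32073446e+00, -6.65888591e-02]), 'qvel': array([ 3.45000247e-05, -1.62001021e-03, -2.35755796e-03,  1.54184884e-03,
        1.73831274e-04, -1.93753790e-04]), 'joint_torque': array([ 1.75032539e-03, -5.32638001e+01, -3.53281438e+01,  7.09602982e-02,
        2.34677747e-02, -6.29976080e-05]), 'eef_pos': array([ 0.14600667, -0.53001048,  0.20492227]), 'eef_rot': array([ 9.90981779e-01,  1.33995537e-01, -5.37137212e-05, -5.54696882e-04]), 'contact_force': array([ 0.38166134, -0.09134354,  0.2547716 ]), 'wrist_torque': array([-0.0345944 ,  0.06169069, -0.00823166]), 'grip_width': 1.0025171825312256}
```

View pics/top0.png

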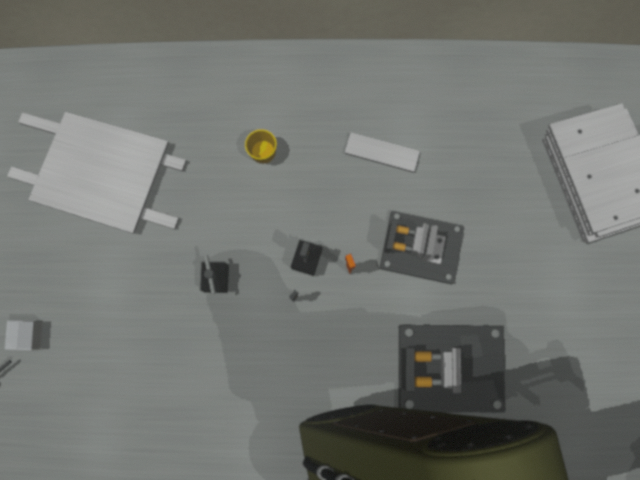

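View pics/side0.png

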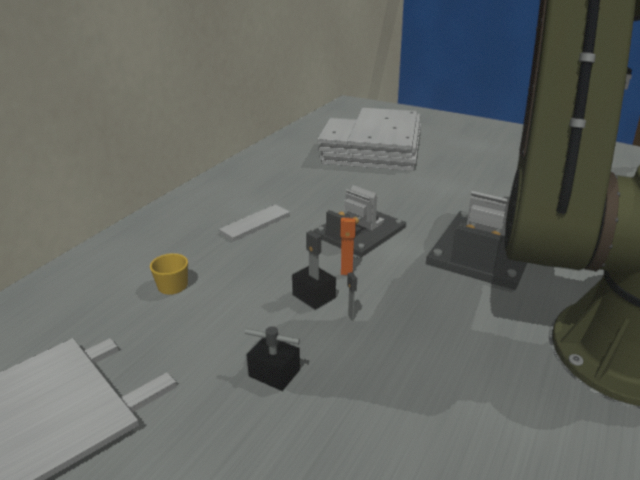

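In the top image there are three feeler candidates. The dark one in the black block is at about (307,257), a smaller dark one is at (295,295), and an orange one is at (350,262). I choose the one in the block. The two fixtures are at (423,246), the smaller, and (452,367), the larger. I choose the smaller. The tap block is at (215,276), the pot at (261,145) and the offcut at (382,152). Next is a close crop of both choices.

```bash
python3 - <<'E'
from h import *
a=cv2.imread("pics/top0.png")[195:295,275:475]; b=cv2.imread("pics/side0.png")[175:325,280:420]
a=cv2.resize(a,(800,400),interpolation=cv2.INTER_CUBIC); b=cv2.resize(b,None,fx=4,fy=4,interpolation=cv2.INTER_CUBIC)
cv2.imwrite("pics/ct.png",a);cv2.imwrite("pics/cs.png",b)
E
```

```text
(no output)
```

View pics/ct.png

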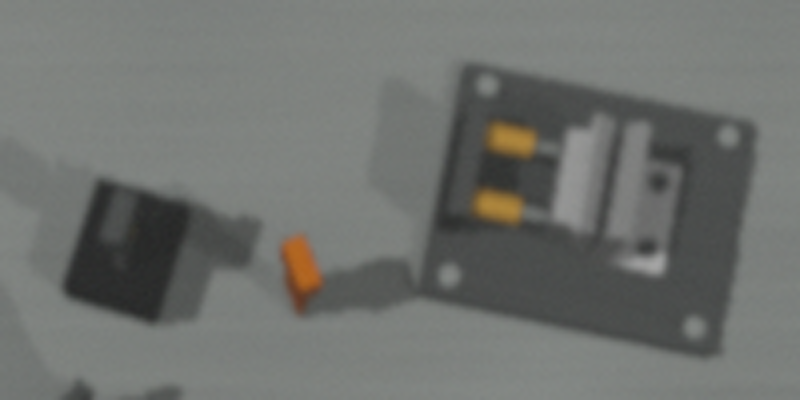

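View pics/cs.png

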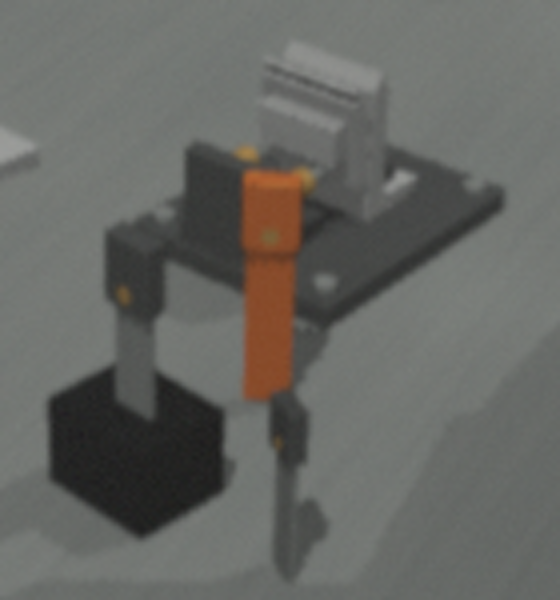

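```bash
python3 - <<'E'
from h import *
c=lambda L:[(x/4+275,y/4+195) for x,y in L]
B=at_z("top",c([(467,63),(755,125),(718,357),(418,290)]),.015); print("base",B.round(3).tolist()); 
ctr=B.mean(0); yv=B[0]-B[1]+B[3]-B[2]; xv=B[0]-B[3]+B[1]-B[2]
print(ctr,np.linalg.norm(yv)/2,np.linalg.norm(xv)/2,np.degrees([np.arctan2(-yv[0],yv[1]),np.arctan2(xv[1],xv[0])]))
R=at_z("top",c([(100,180),(190,205),(158,322),(65,292)]),.045); print("rack",R.round(3).tolist(),R.mean(0)); 
yv=R[0]-R[1]+R[3]-R[2]; xv=R[0]-R[3]+R[1]-R[2];print(np.linalg.norm(yv)/2,np.linalg.norm(xv)/2,np.degrees([np.arctan2(-yv[0],yv[1]),np.arctan2(xv[1],xv[0])]))
print("handle top",at_z("top",c([(121,215)]),.130))
print("orange base/top",at_z("top",c([(302,308)]),0),at_z("top",c([(303,258)]),.14))
print("plates top",at_z("top",c([(602,173),(632,180)]),.1))
print("tap,block",at_z("top",[(215,276)],.045),"small",at_z("top",[(295,295)],.06))
# side triangulation of orange: base
s=lambda L:[(x/4+280,y/4+175) for x,y in L]
print("side orange base",at_z("side",s([(268,398)]),0),"small base",at_z("side",s([(288,578)]),0))
for X in(proj("top",[.46,.08,.13]),):print(X)
E
```

```text
base [[0.622, -0.071, 0.015], [0.588, -0.226, 0.015], [0.462, -0.201, 0.015], [0.498, -0.043, 0.015]]
[ 0.54250576 -0.13537856  0.015     ] 0.16051862516225204 0.1276293493869031 [-12.63318785 -12.29305789]
rack [[0.552, 0.125, 0.045], [0.538, 0.078, 0.045], [0.477, 0.094, 0.045], [0.493, 0.142, 0.045]] [0.51496986 0.1098627  0.045     ]
0.04964631446511105 0.062448193594663325 [-16.88395662 -15.77937896]
handle top [[0.51767702 0.11027034 0.13      ]]
orange base/top [[0.49060989 0.01821887 0.        ]] [[0.4951736  0.02363375 0.14      ]]
plates top [[ 0.5441935  -0.12681427  0.1       ]
 [ 0.54065382 -0.14163577  0.1       ]]
tap,block [[0.47577671 0.30044319 0.045     ]] small [[0.43545165 0.13319752 0.06      ]]
side orange base [[ 4.95418356e-01  2.50740470e-02 -1.11022302e-16]] small base [[0.42939926 0.13932142 0.        ]]
[[320.97363493 278.63398172]]
```

In the crops, the chosen gauge is dark steel in the black block (crop 121,215). The chosen fixture's knobs are on its world +y side, with the gap near crop (617,176). The orange gauge stands between them at about (0.493, 0.023), so I will carry the gauge over it.

Request:
jog_arm(targets=[[50, [18.5, 32, 2.5], [0, 0, -1.6]], [50, [18.5, 32, 2.5], [0, 0, -1.6]], [50, [18.5, 32, 2.5], [0, 0, -1.6]], [50, [18.5, 32, 2.5], [0, 0, -1.6]], [50, [18.5, 32, 2.5], [0, 0, -1.6]], [50, [18.5, 32, 2.5], [0, 0, -1.6]], [50, [18.5, 32, 2.5], [0, 0, -1.6]], [50, [18.5, 32, 2.5], [0, 0, -1.6]], [50, [18.5, 32, 2.5], [0, 0, -1.6]], [50, [18.5, 32, 2.5], [0, 0, -1.6]]], grip_force=20)

```text
time_s: 0.93
eef_pos: [0.3314, -0.2085, 0.2305]
eef_rot: [1.0, -0.006, 0.0, 0.0]
contact_force: [0.9, -0.7, -0.1]
grip_width: 0.53
```

Request:
jog_arm(targets=[[50, [18.5, 32, 2.5], [0, 0, -1.6]], [50, [18.5, 32, 2.5], [0, 0, -1.6]], [50, [18.5, 32, 2.5], [0, 0, -1.6]], [50, [18.5, 32, 2.5], [0, 0, -1.6]], [50, [18.5, 32, 2.5], [0, 0, -1.6]], [50, [18.5, 32, 2.5], [0, 0, -1.6]], [50, [18.5, 32, 2.5], [0, 0, -1.6]], [50, [18.5, 32, 2.5], [0, 0, -1.6]], [50, [18.5, 32, 2.5], [0, 0, -1.6]], [50, [18.5, 32, 2.5], [0, 0, -1.6]]])

```text
time_s: 1.77
eef_pos: [0.5165, 0.1117, 0.2553]
eef_rot: [0.989, -0.145, -0.0, 0.0]
contact_force: [0.5, -1.2, 0.9]
grip_width: 0.531
```

Request:
jog_arm(targets=[[50, [0, 0, 0], [0, 0, 0]], [50, [0, 0, 0], [0, 0, 0]], [50, [0, 0, 0], [0, 0, 0]]])

```text
time_s: 2.02
eef_pos: [0.5157, 0.1093, 0.255]
eef_rot: [0.99, -0.144, -0.0, 0.0]
contact_force: [-0.3, 0.1, 0.5]
grip_width: 0.531
```

```bash
python3 - <<'E'
from h import *
import pickle
o=manip.get_obs();m=manip.camera_model("wrist");im=manip.capture("wrist");t=manip.capture("top");cv2.imwrite("pics/t1.png",t)
cv2.imwrite("pics/w1.png",im);pickle.dump(m,open("w1.pkl","wb"));print(o["eef_pos"],o["eef_rot"],o["qpos"],o["time_s"])
E
```

```text
[0.51565519 0.1093488  0.25496453] [ 9.89566677e-01 -1.44074646e-01 -4.84894379e-04  2.32080980e-04] [ 1.39562255e-01  2.14892352e-01  1.51216384e+00 -1.75800517e-04
  1.41559749e+00  1.99954149e+00] 2.0167
```

View pics/w1.png

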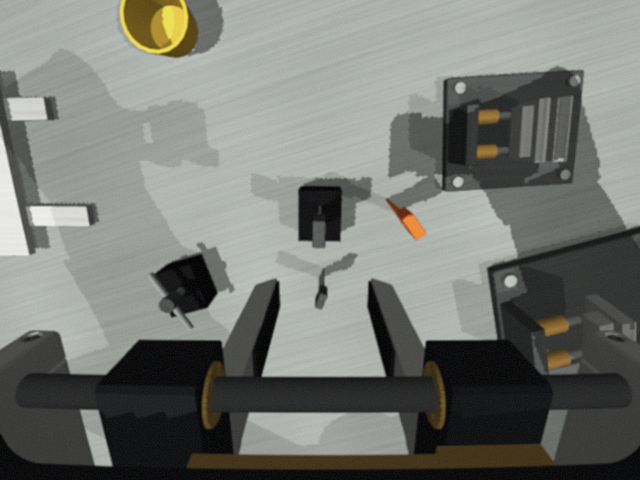

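```bash
python3 - <<'E'
from h import *
import pickle
m=pickle.load(open("w1.pkl","rb"))
R=at_z("w",[(300,186),(341,186),(341,241),(299,241)],.045,m);print(R.round(4).tolist(),R.mean(0))
yv=R[0]-R[1]+R[3]-R[2]; xv=R[0]-R[3]+R[1]-R[2];print(np.linalg.norm(yv)/2,np.linalg.norm(xv)/2,np.degrees([np.arctan2(-yv[0],yv[1]),np.arctan2(xv[1],xv[0])]))
im=cv2.imread("pics/w1.png")
a=cv2.resize(im[180:260,290:350],None,fx=7,fy=7,interpolation=cv2.INTER_CUBIC)
b=cv2.resize(im[60:200,435:595],None,fx=4,fy=4,interpolation=cv2.INTER_CUBIC)[:560,:380+260]
a=cv2.convertScaleAbs(a,alpha=1.6)[:,60:-200] if 0 else cv2.convertScaleAbs(cv2.resize(im[200:260,305:335],None,fx=8,fy=8,interpolation=cv2.INTER_CUBIC),alpha=2)
c=np.zeros((560,800,3),np.uint8); c[:480,:240]=a; c[:,240:]=b[:, :560]
cv2.imwrite("pics/c1.png",c)
E
```

```text
[[0.5587, 0.124, 0.045], [0.5454, 0.0795, 0.045], [0.4832, 0.0971, 0.045], [0.4974, 0.1447, 0.045]] [0.52115473 0.11133023 0.045     ]
0.04805217158978016 0.06465697894375227 [-16.57709284 -17.22496537]
```

View pics/c1.png

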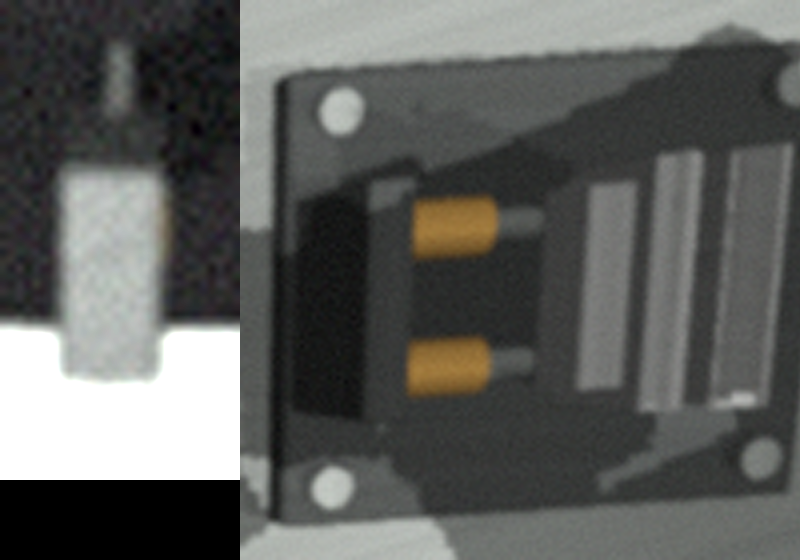

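```bash
python3 - <<'E'
from h import *
import pickle
m=pickle.load(open("w1.pkl","rb"))
R=at_z("w",[(x/8+305,y/8+200) for x,y in[(60,172),(163,172),(158,378),(64,378)]],.13,m);print(R.round(4).tolist(),R.mean(0))
yv=R[0]-R[1]+R[3]-R[2]; xv=R[0]-R[3]+R[1]-R[2];print(np.linalg.norm(yv)/2,np.linalg.norm(xv)/2,np.degrees([np.arctan2(-yv[0],yv[1]),np.arctan2(xv[1],xv[0])]))
E
```

```text
[[0.5325, 0.1145, 0.13], [0.5292, 0.1033, 0.13], [0.5059, 0.1108, 0.13], [0.509, 0.1213, 0.13]] [0.51912027 0.11247528 0.13      ]
0.011322351568062496 0.02446920385557413 [-16.5761448  -16.91094859]
```

Request:
jog_arm(targets=[[50, [3.5, 3, -20], [0, 0, 0]], [50, [0, 0, -20], [0, 0, 0]], [50, [0, 0, -20], [0, 0, 0]], [50, [0, 0, -20], [0, 0, 0]], [50, [0, 0, -20], [0, 0, 0]], [50, [0, 0, -20], [0, 0, 0]], [50, [0, 0, -20], [0, 0, 0]], [50, [0, 0, -20], [0, 0, 0]], [50, [0, 0, 0], [0, 0, 0]], [50, [0, 0, 0], [0, 0, 0]]], grip_force=40)

```text
time_s: 2.95
eef_pos: [0.5192, 0.112, 0.0956]
eef_rot: [0.989, -0.145, -0.001, 0.0]
contact_force: [0.8, -0.4, 0.1]
grip_width: 0.535
```

Request:
jog_arm(targets=[[0, [0, 0, 0], [0, 0, 0]], [0, [0, 0, 0], [0, 0, 0]], [0, [0, 0, 0], [0, 0, 0]], [0, [0, 0, 0], [0, 0, 0]], [0, [0, 0, 0], [0, 0, 0]], [0, [0, 0, 0], [0, 0, 0]], [0, [0, 0, 0], [0, 0, 0]], [0, [0, 0, 0], [0, 0, 0]]])

```text
time_s: 3.62
eef_pos: [0.5197, 0.1128, 0.0956]
eef_rot: [0.99, -0.144, 0.0, -0.0]
contact_force: [-0.4, 0.1, 0.8]
grip_width: 0.123
```

Request:
jog_arm(targets=[[0, [0, 0, 10], [0, 0, 0]], [0, [0, 0, 20], [0, 0, 0]], [0, [0, 0, 25], [0, 0, 0]], [0, [0, 0, 30], [0, 0, 0]], [0, [0, 0, 30], [0, 0, 0]], [0, [0, 0, 30], [0, 0, 0]], [0, [0, 0, 20], [0, 0, 0]], [0, [0, 0, 10], [0, 0, 0]], [0, [0, 0, 0], [0, 0, 0]], [0, [0, 0, 0], [0, 0, 0]]])

```text
time_s: 4.45
eef_pos: [0.5193, 0.1127, 0.2697]
eef_rot: [0.99, -0.144, -0.0, 0.0]
contact_force: [0.9, -0.9, -1.6]
grip_width: 0.123
```

Request:
jog_arm(targets=[[0, [1.5, -15, 0], [0, 0, 0.4]], [0, [2, -25, 0], [0, 0, 0.4]], [0, [2.5, -27, 0], [0, 0, 0.4]], [0, [2.5, -30, 0], [0, 0, 0.4]], [0, [2.5, -30, 0], [0, 0, 0.4]], [0, [2.5, -30, 0], [0, 0, 0.4]], [0, [2.5, -30, 0], [0, 0, 0.4]], [0, [2.5, -27, 0], [0, 0, 0.4]], [0, [2, -20, 0], [0, 0, 0.4]], [0, [2, -12, 0], [0, 0, 0.4]]])

```text
time_s: 5.28
eef_pos: [0.5414, -0.1353, 0.2682]
eef_rot: [0.994, -0.11, -0.002, -0.0]
contact_force: [-0.7, 0.0, -0.4]
grip_width: 0.129
```

Request:
jog_arm(targets=[[0, [0, 0, -20], [0, 0, 0]], [0, [0, 0, -20], [0, 0, 0]], [0, [0, 0, -15], [0, 0, 0]], [0, [0, 0, 0], [0, 0, 0]], [0, [0, 0, 0], [0, 0, 0]], [0, [0, 0, 0], [0, 0, 0]], [0, [0, 0, 0], [0, 0, 0]], [0, [0, 0, 0], [0, 0, 0]]])

```text
time_s: 5.95
eef_pos: [0.5423, -0.1332, 0.2162]
eef_rot: [0.994, -0.11, 0.001, 0.0]
contact_force: [0.3, -0.2, -1.3]
grip_width: 0.125
```

```bash
python3 - <<'E'
from h import *
import pickle
o=manip.get_obs();m=manip.camera_model("wrist");im=manip.capture("wrist");t=manip.capture("top");s=manip.capture("side")
cv2.imwrite("pics/w2.png",im);cv2.imwrite("pics/t2.png",t);cv2.imwrite("pics/s2.png",s);pickle.dump((m,o),open("w2.pkl","wb"));print(o["eef_pos"],o["eef_rot"],o["contact_force"],o["grip_width"],o["time_s"])
T=np.array([*o["eef_pos"]]);print(proj("w",[T,T-[0,0,.0856],[.5425,-.134,.1]],m))
E
```

```text
[ 0.5423023  -0.13324916  0.2161916 ] [ 9.93967974e-01 -1.09669184e-01  5.67761501e-04  1.19438228e-04] [ 0.30929727 -0.19235042 -1.25061623] 0.12500036710847798 5.95
[[323.16737116 293.75098138]
 [323.24076369 249.84974315]
 [324.02612188 239.47733593]]
```

View pics/w2.png

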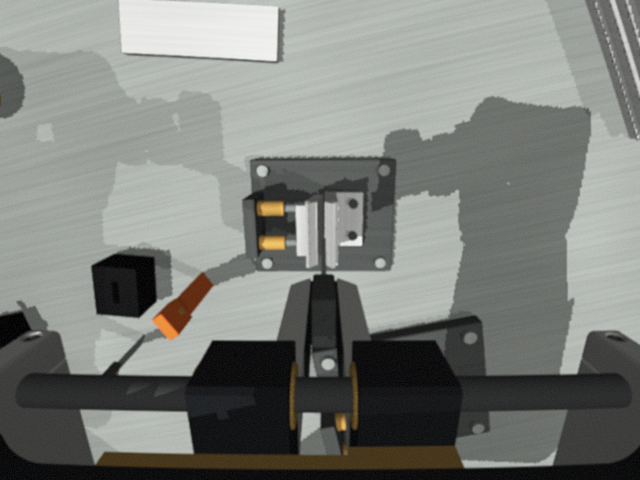

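```bash
python3 - <<'E'
from h import *
im=cv2.imread("pics/w2.png")[180:280,285:365]
a=cv2.convertScaleAbs(cv2.resize(im,None,fx=6,fy=6,interpolation=cv2.INTER_CUBIC),alpha=1.3)
t=cv2.imread("pics/t2.png")
cv2.imwrite("pics/c2.png",a)
E
```

```text
(no output)
```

View pics/c2.png

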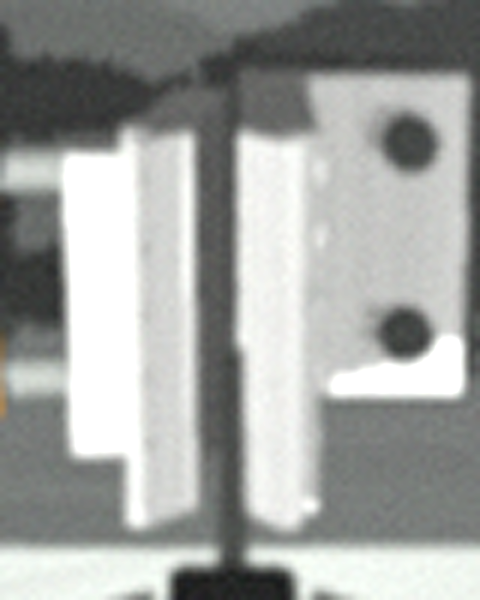

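```bash
python3 - <<'E'
from h import *
import pickle
m,o=pickle.load(open("w2.pkl","rb")); T=o["eef_pos"]; a=np.radians(-12.59)
ex=np.array([np.cos(a),np.sin(a)]);ey=np.array([-ex[1],ex[0]])
f=lambda px,z:np.array([[*(((p[:2]-T[:2])@ex)*1e3,),((p[:2]-T[:2])@ey)*1e3] for p in at_z("w",[(x/6+285-.4,y/6+180-.4) for x,y in px],z,m)]).round(1).tolist()
E=np.array(m["extrinsics"]);print("cam",(E[:2,3]-T[:2])@ex,(E[:2,3]-T[:2])@ey,E[2,3])
for n,px in dict(clampR=[(194,130),(200,512)],clampL=[(137,130),(128,525)],fixL=[(238,135),(246,515)],fixR=[(303,135),(298,528)]).items():
  for z in(.1,.09,.04):print(n,z,f(px,z))
print("blade tip z.1306",f([(215,400),(243,400),(218,530),(243,530)],.15))
q=[(252,158),(395,159),(392,270),(258,270)]
print("base",np.array([[ (p[:2]-T[:2])@ex*1e3,(p[:2]-T[:2])@ey*1e3] for p in at_z("w",q,.015,m)]).round(1).tolist())
g=cv2.cvtColor(cv2.imread("pics/w2.png"),6)
for r in(210,225,240,255,262):print(r,g[r,300:345].tolist())
E
```

```text
cam 0.08130474961379063 -0.00014813864321496753 0.3958962752807723
clampR 0.1 [[34.8, 5.5], [-23.8, 4.9]]
clampR 0.09 [[33.2, 5.7], [-27.4, 5.1]]
clampR 0.04 [[25.4, 6.6], [-45.2, 5.9]]
clampL 0.1 [[34.8, 13.8], [-25.9, 15.9]]
clampL 0.09 [[33.2, 14.2], [-29.6, 16.5]]
clampL 0.04 [[25.4, 16.6], [-47.7, 19.2]]
fixL 0.1 [[34.1, -0.9], [-24.3, -2.1]]
fixL 0.09 [[32.5, -0.9], [-27.9, -2.2]]
fixL 0.04 [[24.5, -1.0], [-45.7, -2.5]]
fixR 0.1 [[34.1, -10.3], [-26.4, -10.1]]
fixR 0.09 [[32.5, -10.7], [-30.1, -10.4]]
fixR 0.04 [[24.5, -12.4], [-48.3, -12.1]]
blade tip z.1306 [[8.8, 2.1], [8.8, -1.4], [-8.5, 1.8], [-8.5, -1.4]]
base [[68.8, 77.3], [67.7, -77.9], [-60.5, -81.6], [-60.4, 77.5]]
210 [221, 221, 217, 217, 216, 211, 206, 183, 162, 152, 158, 163, 164, 163, 170, 187, 188, 134, 78, 66, 69, 71, 60, 71, 126, 176, 190, 186, 184, 187, 185, 188, 187, 194, 189, 177, 159, 161, 165, 156, 148, 154, 151, 153, 151]
225 [221, 221, 217, 216, 213, 210, 210, 193, 173, 162, 161, 161, 162, 164, 166, 189, 189, 134, 82, 71, 70, 67, 64, 76, 134, 182, 188, 188, 187, 187, 184, 183, 186, 190, 187, 174, 161, 155, 158, 151, 150, 151, 155, 151, 151]
240 [222, 221, 216, 217, 217, 211, 207, 199, 180, 165, 159, 163, 163, 162, 165, 174, 181, 138, 98, 73, 67, 63, 57, 52, 72, 125, 173, 188, 190, 186, 185, 185, 188, 190, 183, 171, 158, 157, 158, 158, 153, 153, 153, 151, 155]
255 [195, 189, 190, 185, 184, 186, 200, 201, 188, 167, 158, 163, 165, 166, 161, 171, 175, 152, 110, 79, 80, 74, 65, 57, 70, 110, 159, 184, 188, 185, 181, 179, 186, 185, 183, 170, 155, 140, 116, 96, 90, 94, 93, 96, 93]
262 [97, 95, 99, 96, 102, 128, 171, 196, 187, 171, 161, 162, 164, 163, 162, 165, 174, 158, 114, 93, 88, 77, 67, 59, 68, 108, 157, 181, 186, 186, 184, 181, 185, 184, 183, 172, 165, 143, 112, 98, 95, 95, 93, 97, 97]
```

The blade sits 1–2 mm from the fixed face plane, within the 6–7 mm mouth. The base and lip midpoint is about 3.5 mm further along x, and the yaw is off by about 0.8°. I will correct both, then descend.

Request:
jog_arm(targets=[[0, [3.5, 0, 0], [0, 0, 0.8]], [0, [0, 0, 0], [0, 0, 0]], [0, [0, 0, -8], [0, 0, 0]], [0, [0, 0, -8], [0, 0, 0]], [0, [0, 0, -8], [0, 0, 0]], [0, [0, 0, -6], [0, 0, 0]], [0, [0, 0, -5], [0, 0, 0]], [0, [0, 0, 0], [0, 0, 0]], [0, [0, 0, 0], [0, 0, 0]], [0, [0, 0, 0], [0, 0, 0]]])

```text
time_s: 6.93
eef_pos: [0.5457, -0.1333, 0.1808]
eef_rot: [0.995, -0.103, 0.0, 0.0]
contact_force: [-0.8, -0.2, -1.3]
grip_width: 0.121
```

```bash
python3 - <<'E'
from h import *
import pickle
o=manip.get_obs();m=manip.camera_model("wrist");im=manip.capture("wrist");s=manip.capture("side")
pickle.dump((m,o),open("w3.pkl","wb"));cv2.imwrite("pics/w3.png",im)
T=o["eef_pos"];p=proj("w",[T,T-[0,0,.0856]],m);print(T,o["eef_rot"],o["contact_force"],o["wrist_torque"],p)
x,y=p[1].astype(int)
a=cv2.convertScaleAbs(cv2.resize(im[y-55:y+45,x-33:x+33],None,fx=6,fy=6,interpolation=cv2.INTER_CUBIC),alpha=1.3)
q=proj("side",T-[0,0,.06]).astype(int)[0];b=cv2.resize(s[q[1]-60:q[1]+40,q[0]-32:q[0]+32],None,fx=6,fy=6,interpolation=cv2.INTER_CUBIC)
c=np.hstack([a,b]);print(c.shape,x-33,y-55,q);cv2.imwrite("pics/c3.png",c)
E
```

```text
[ 0.54572555 -0.13326692  0.180762  ] [ 9.94707130e-01 -1.02750471e-01  2.52587379e-04  4.93045170e-05] [-0.81920893 -0.17969221 -1.25242895] [0.00287748 0.03081655 0.01561388] [[323.12021594 293.7382205 ]
 [323.21317022 249.76845261]]
(600, 780, 3) 290 194 [360 179]
```

View pics/c3.png

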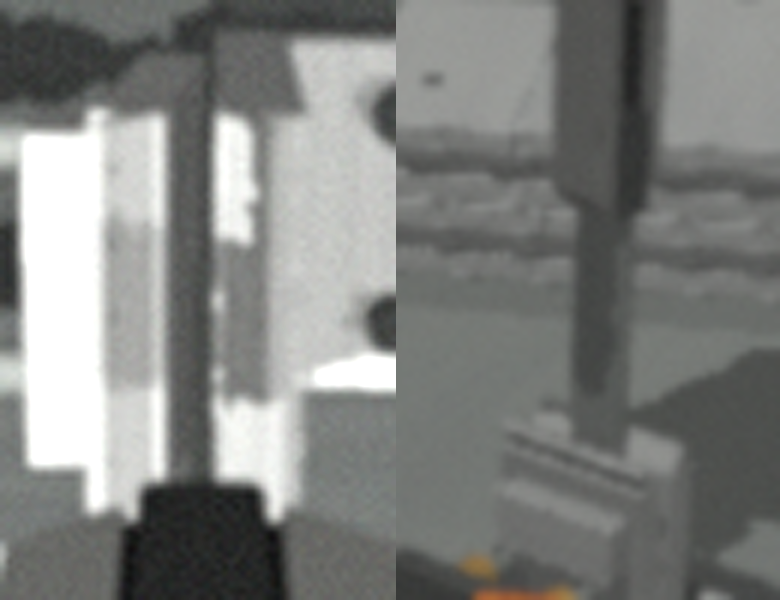

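The tip is between the lips (tip z about 95 mm), the yaw is parallel, and there is no contact load. I will descend slowly while reading the force.

Request:
jog_arm(targets=[[0, [0, 0, -3], [0, 0, 0]], [0, [0, 0, -3], [0, 0, 0]], [0, [0, 0, -3], [0, 0, 0]], [0, [0, 0, -3], [0, 0, 0]], [0, [0, 0, -3], [0, 0, 0]], [0, [0, 0, -3], [0, 0, 0]], [0, [0, 0, -3], [0, 0, 0]], [0, [0, 0, -3], [0, 0, 0]], [0, [0, 0, -3], [0, 0, 0]], [0, [0, 0, -3], [0, 0, 0]]])

```text
time_s: 7.87
eef_pos: [0.5456, -0.1332, 0.1501]
eef_rot: [0.995, -0.103, -0.0, -0.0]
contact_force: [-0.8, -0.2, -1.5]
grip_width: 0.126
```

Request:
jog_arm(targets=[[0, [0, 0, 0], [0, 0, 0]], [0, [0, 0, 0], [0, 0, 0]], [0, [0, 0, 0], [0, 0, 0]], [0, [0, 0, 0], [0, 0, 0]]])

```text
time_s: 8.2
eef_pos: [0.5457, -0.1333, 0.1506]
eef_rot: [0.995, -0.103, 0.0, 0.0]
contact_force: [-0.4, 0.7, 0.3]
grip_width: 0.125
```

Request:
jog_arm(targets=[[0, [0, 0, -1], [0, 0, 0]], [0, [0, 0, -1], [0, 0, 0]], [0, [0, 0, 0], [0, 0, 0]], [0, [0, 0, 0], [0, 0, 0]], [0, [0, 0, 0], [0, 0, 0]]])

```text
time_s: 8.62
eef_pos: [0.5456, -0.1332, 0.1485]
eef_rot: [0.995, -0.103, -0.0, -0.0]
contact_force: [0.1, -0.5, -0.8]
grip_width: 0.127
```

Request:
jog_arm(targets=[[0, [0, 0, -1], [0, 0, 0]], [0, [0, 0, -1], [0, 0, 0]], [0, [0, 0, 0], [0, 0, 0]], [0, [0, 0, 0], [0, 0, 0]]])

```text
time_s: 8.95
eef_pos: [0.5455, -0.1333, 0.1463]
eef_rot: [0.995, -0.103, -0.0, -0.0]
contact_force: [0.4, -0.4, -1.5]
grip_width: 0.126
```

Request:
jog_arm(targets=[[0, [0, 0, -1], [0, 0, 0]], [0, [0, 0, -1], [0, 0, 0]], [0, [0, 0, 0], [0, 0, 0]], [0, [0, 0, 0], [0, 0, 0]]])

```text
time_s: 9.28
eef_pos: [0.5455, -0.1332, 0.1444]
eef_rot: [0.995, -0.103, -0.0, -0.0]
contact_force: [-1.2, -0.4, -1.8]
grip_width: 0.124
```

Request:
jog_arm(targets=[[0, [0, 0, -1], [0, 0, 0]], [0, [0, 0, -1], [0, 0, 0]], [0, [0, 0, 0], [0, 0, 0]], [0, [0, 0, 0], [0, 0, 0]]])

```text
time_s: 9.62
eef_pos: [0.5455, -0.1332, 0.1424]
eef_rot: [0.995, -0.103, -0.0, -0.0]
contact_force: [1.0, 0.1, -0.6]
grip_width: 0.122
```

Request:
jog_arm(targets=[[0, [0, 0, -1], [0, 0, 0]], [0, [0, 0, -1], [0, 0, 0]], [0, [0, 0, 0], [0, 0, 0]], [0, [0, 0, 0], [0, 0, 0]]])

```text
time_s: 9.95
eef_pos: [0.5455, -0.1332, 0.1404]
eef_rot: [0.995, -0.103, -0.0, -0.0]
contact_force: [-0.3, -0.0, -0.5]
grip_width: 0.128
```

Request:
jog_arm(targets=[[0, [0, 0, -1], [0, 0, 0]], [0, [0, 0, -1], [0, 0, 0]], [0, [0, 0, 0], [0, 0, 0]], [0, [0, 0, 0], [0, 0, 0]]])

```text
time_s: 10.28
eef_pos: [0.5455, -0.1333, 0.1384]
eef_rot: [0.995, -0.103, -0.0, -0.0]
contact_force: [1.7, -0.2, -1.0]
grip_width: 0.124
```

Request:
jog_arm(targets=[[0, [0, 0, -1], [0, 0, 0]], [0, [0, 0, -1], [0, 0, 0]], [0, [0, 0, 0], [0, 0, 0]], [0, [0, 0, 0], [0, 0, 0]]])

```text
time_s: 10.62
eef_pos: [0.5455, -0.1332, 0.1363]
eef_rot: [0.995, -0.103, -0.0, -0.0]
contact_force: [0.4, 0.0, -2.1]
grip_width: 0.124
```

```bash
cat >> h.py <<'E'
def avgF(n=8):
    F=[]
    for i in range(n): manip.capture("top"); F.append(manip.get_obs()["contact_force"])
    o=manip.get_obs(); print("F",np.mean(F,0).round(2),"sd",np.std(F,0).round(2),"tip z",(o["eef_pos"][2]-.0856).round(4),"t",o["time_s"])
E
python3 - <<'E'
from h import *
avgF()
T=manip.get_obs()["eef_pos"];m=manip.camera_model("wrist");im=manip.capture("wrist");s=manip.capture("side")
p=proj("w",[T,[T[0],T[1],.09]],m);x,y=p[1].astype(int);print(p,x-33,y-60)
a=cv2.convertScaleAbs(cv2.resize(im[y-60:y+40,x-33:x+33],None,fx=6,fy=6,interpolation=cv2.INTER_CUBIC),alpha=1.3)
q=proj("side",T-[0,0,.04]).astype(int)[0];b=cv2.resize(s[q[1]-50:q[1]+50,q[0]-32:q[0]+32],None,fx=6,fy=6,interpolation=cv2.INTER_CUBIC)
cv2.imwrite("pics/c4.png",np.hstack([a,b]))
E
```

```text
F [ 0.11 -0.14 -1.87] sd [0.21 0.66 0.43] tip z 0.0508 t 11.0167
[[323.17383346 293.74220896]
 [323.22581186 266.13219548]] 290 206
```

View pics/c4.png

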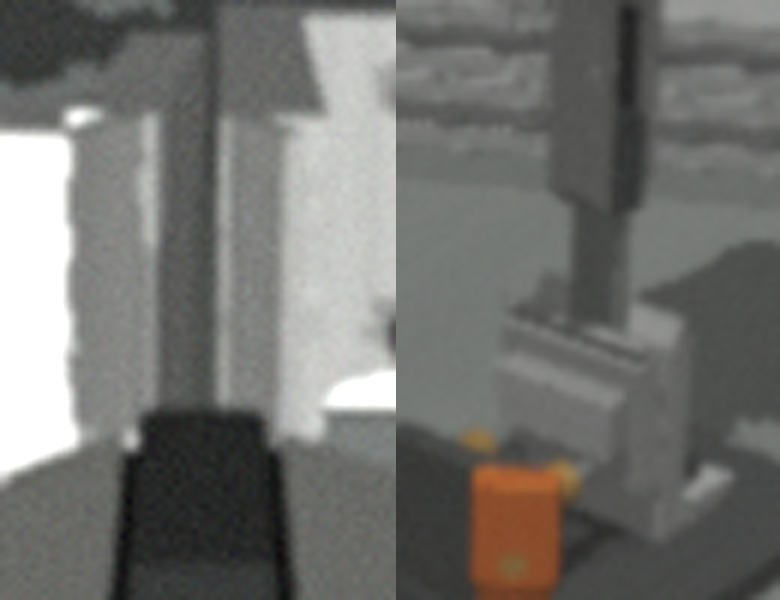

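The blade is inside the gap but there is still no drag. I am continuing in smaller steps with averaged force.

Request:
jog_arm(targets=[[0, [0, 0, -1], [0, 0, 0]], [0, [0, 0, -0.5], [0, 0, 0]], [0, [0, 0, 0], [0, 0, 0]]])

```text
time_s: 11.37
eef_pos: [0.5457, -0.1333, 0.1352]
eef_rot: [0.995, -0.103, 0.0, 0.0]
contact_force: [0.6, 0.0, 1.7]
grip_width: 0.125
```

```bash
python3 -c "
from h import *
avgF(6)"
```

```text
F [0.58 0.04 2.23] sd [0.35 0.61 0.5 ] tip z 0.0495 t 11.6667
```

Request:
jog_arm(targets=[[0, [0, 0, -0.5], [0, 0, 0]], [0, [0, 0, -0.5], [0, 0, 0]], [0, [0, 0, -0.5], [0, 0, 0]], [0, [0, 0, -0.5], [0, 0, 0]], [0, [0, 0, 0], [0, 0, 0]], [0, [0, 0, 0], [0, 0, 0]]])

```text
time_s: 12.17
eef_pos: [0.5456, -0.1332, 0.1329]
eef_rot: [0.995, -0.103, -0.0, -0.0]
contact_force: [0.6, -0.0, 1.8]
grip_width: 0.124
```

```bash
python3 -c "
from h import *
avgF(6);o=manip.get_obs();print(o['grip_width'],o['eef_pos'],o['eef_rot'])"
```

```text
F [0.74 0.14 1.45] sd [0.45 0.2  0.56] tip z 0.0473 t 12.4667
0.12562737149138123 [ 0.54554139 -0.13323926  0.13287986] [ 9.94704511e-01 -1.02776139e-01 -4.19553438e-05 -7.24917160e-06]
```

```bash
python3 - <<'E'
from h import *
T=manip.get_obs()["eef_pos"];s=manip.capture("side")
q=proj("side",T-[0,0,.03]).astype(int)[0];cv2.imwrite("pics/c5.png",cv2.resize(s[q[1]-60:q[1]+60,q[0]-60:q[0]+60],None,fx=5,fy=5,interpolation=cv2.INTER_CUBIC))
E
```

```text
(no output)
```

View pics/c5.png

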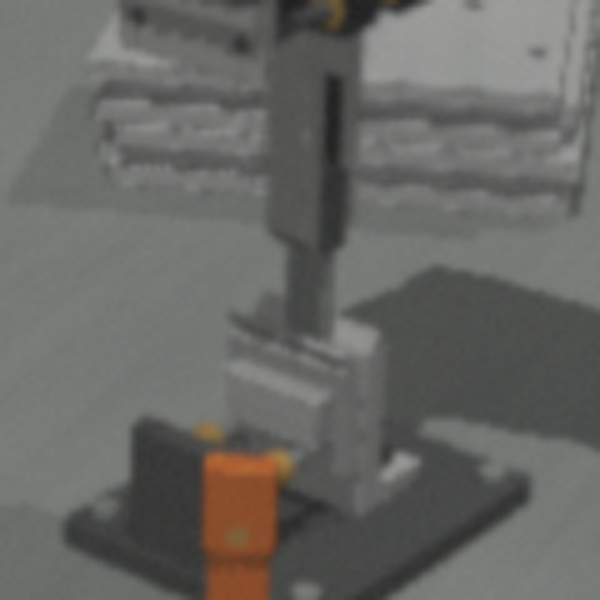

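The side view shows the handle still flush with the finger ends (crop 310,240) and the blade upright in the mid-width of the gap (310,330). It has not slipped, so I am handing in.

```bash
python3 -c "
from bench import manip
manip.job_done()"
```

```text
the job is handed in; nothing more can be done
```

I lifted the dark steel gauge out of its black rack block, carried it over the orange look-alike, and slid it into the gap of the smaller clamp fixture. I handed the job in at about 12.5 s with the gauge still gripped there. No verdict is reported, so success is judged only from my own readings.

- **Depth:** drag first appeared with the tip at an estimated 50 mm above the table. I went about 2 mm further and stopped at about 47 mm, roughly 7 mm above the clamp plate's lower edge. These heights assume the blade stood on the slot floor when I gripped it.
- **Force:** the averaged vertical force rose by about 3–4 N over the free-hanging reading, with about 0.5 N of noise. That suggests the blade is pinched by both plates. The drag did not grow over the last 2 mm (2.2 N, then 1.5 N raw), and I did not measure the force on each plate separately.
- **Grip and pose:** the opening matched the 12 mm handle. The final side view shows the blade upright near the middle of the plates and no visible slip.
- **Bystanders:** the arm kept clear of the tap, the pot and the offcut. I did not measure their positions again at the end.

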